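# Zero the kitchen scale for the bowl

### The arm

A 7-joint arm with a two-finger parallel gripper is mounted at the origin on a cart in front of the work surface, level with it; the furniture and walls round the work are solid. World frame = base frame: x ahead of the robot, y to its left, z up, the work surface at z = 0. Lengths are in mm, angles in degrees, forces in N, time in s.
With the tool pointing down it reaches from about 425 to 950 mm from the base axis. Payload 4.7 kg.
Tool frame: the origin (TCP) lies on the centre line of the jaws, within the pads' length; the fingertips stand 11 mm ahead of it and the grasp point (between the pads) lies 8 mm behind it; z points along the fingers, y is the line along which they close (so a half turn about z gives the same grasp; the last joint's range is limited). The gripper opens to 87 mm and grips with 3 to 60 N. Pads are 19 mm wide; open, the fingers measure 117 mm over their backs; the gripper's body (75 mm by 190 mm) begins 51 mm behind the grasp point.
Start: joints at [64.979, 26.849, -2.785, 87.806, 1.381, 65.374, -4.715], TCP at [267.745, -619.646, 233.573] pointing down, gripper open.
Joint ranges: [-148.3, 148.3], [-19.14, 114.17], [-79.39, 73.82], [5.75, 140.21], [-59.74, 239.74], [12.07, 113.84], [-152.46, 152.46]. Speed limits (degrees/s): [147.25, 147.25, 180, 180, 180, 180, 180].

### API

Orientations are given as [roll, pitch, yaw] about the fixed x, y, z axes, in that order (R = Rz(yaw) Ry(pitch) Rx(roll)).
In Python, from bench import bot, hand, capture, telemetry gives the robot as it stands. Calls block until the motion is done:
- bot.move_ptp(position, orientation): joint-space move of the TCP to a pose.
- bot.movel(position, speed=150, attitude=None, until_force=None): straight line of the TCP; attitude=None keeps the orientation; speed is the mean speed in mm/s. With until_force (N) it stops when the force on the tool has changed by that much, and returns True; else False.
- bot.set_joints(angles): joint-space move.
- hand.move_gripper(opening, strength=None): finger opening in mm; strength is the grip in N (None keeps the last); returns when the fingers have stopped.
- bot.sleep(seconds).
- bot.solve_ik(position, orientation): joint angles nearest the present ones, or None.
- capture(name): name is "side" or "top"; returns a dict with "frame" (400x640x3 uint8, blue, green, red), "fx", "fy", "cx", "cy" (pixels), "eye" and "attitude" of the camera in the world. Camera axes: x right, y down, z forward; pixel columns grow to the right and rows downward; lengths in mm; the calibration is good to about 2 mm. A picture is of the moment at which its call begins. There is no depth.
A pose or a line that the arm cannot do raises bot.MotionError and nothing moves.
- bot.hand_in(): hands the job in; it is judged then, once.
Readings, each from a call of its own:
- telemetry.get_time(): time.
- telemetry.get_joint_pos(): joint angles.
- telemetry.get_dq(): joint speeds.
- telemetry.get_joint_efforts(): joint torques, N m.
- telemetry.get_tcp_pos(): TCP position.
- telemetry.get_tool_rot(): TCP orientation.
- telemetry.get_contact_force(): force on the tool from outside, world axes, zero at the start.
- telemetry.get_moment(): the same for the moment, N m.
- telemetry.get_width(): finger opening in mm.
- telemetry.get_gripper_force(): force on a finger pad.
Only numpy, scipy, OpenCV 4.12 (cv2) and the standard library are available. Lean on these libraries where they do the work, as an engineer would, in place of code of your own. Each camera call takes 0.05 s, during which the arm holds its last target. There are 200 camera calls.

### The job

Set the kitchen scale to zero for the bowl that stands on it: press the large round key to wake it, then the long bar key to zero it, then the large round key again to confirm. Press one key at a time, fully down, and let it come up again before the next. Do not press the small round key, and leave the bowl standing where it is.

Things in the scene. Friction and masses are not known exactly. Their poses are not given: they have to be found in the camera images.
- round_key_top (a point): Centre of the top of the large round key, a white disc 32 mm across, 12 mm proud of the scale's black housing, 42 mm above the worktop; moves with the key; z up. Spring key: 6 mm travel straight down, 0.5 N to start, 5 N at the stop, springs back. The scale is a fixed flat black box 270 x 240 x 30 mm; its three keys stand 70 mm apart in a row near the robot's side, in varying order.
- bar_key_top (a point): Centre of the top of the long bar key, a white bar 46 mm long (its y axis, along the row of keys) and 16 mm wide (its x axis, across the row, from the robot's side towards the bowl; z up). Same height, travel and spring as the large round key; moves with the key.
- small_key_top (a point): Centre of the top face of the small round key, a white disc 16 mm across, which must not be pressed. Same height, travel and spring as the others; the point moves with the key.
- pinch_bowl: White bowl, 105 mm across and 51 mm high, standing loose on the round steel platform of the scale about 145 mm behind the row of keys; its rim is about 93 mm above the worktop. Origin at the centre of its underside, z up.
Things that resemble listed ones, but are neither listed nor needed, are in the scene too. Leave any orange or yellow look-alike of the pinch_bowl alone.

How it is judged:
By the outcome, as a careful person would: the job done as asked, in the order asked, and still so for the second after the job is handed in, with the robot touching nothing.
It also fails if it takes over 42 s, if anything falls off the work surface, if the arm or the gripper's body presses on something with over 40 N, if the wrist force passes 120 N, or if a joint passes its speed limit or range.

## Working session

There is one attempt and no reset: what is moved stays moved. The work goes in short steps, each a Python script; the robot and the scene stay as the last script left them, time stands still between calls to the robot, and variables do not carry over. Pictures are saved under pics/ and viewed, at most 10 in all, crops included, and the job is handed in when it is done.

```bash
mkdir -p pics; python3 - <<'E'
from bench import bot, hand, capture, telemetry
import cv2
for n in("top","side"):
    c=capture(n); cv2.imwrite(f"pics/{n}0.png",c["frame"]); print(n,[c[k] for k in("fx","fy","cx","cy","eye","attitude")])
print(telemetry.get_tool_rot(),telemetry.get_time())
E
```

```text
top [512.7593427754717, 512.7593427754717, 320.6538403687869, 197.2497306220071, array([471.43831618,  17.93814882, 999.79563474]), array([-1.78032181e+02, -3.54675779e-02, -8.93980080e+01])]
side [517.1490508827789, 517.1490508827789, 320.33231346378926, 196.54126886208326, array([419.3855701 , 759.41804387, 587.7524287 ]), array([-1.26162431e+02,  1.60724364e-01, -1.71143118e+02])]
[-1.79900098e+02  2.24141961e-03  2.33680477e+01] 0.1
```

View pics/top0.png

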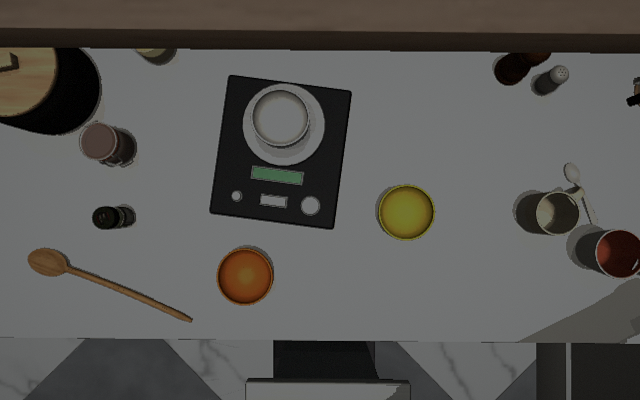

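View pics/side0.png

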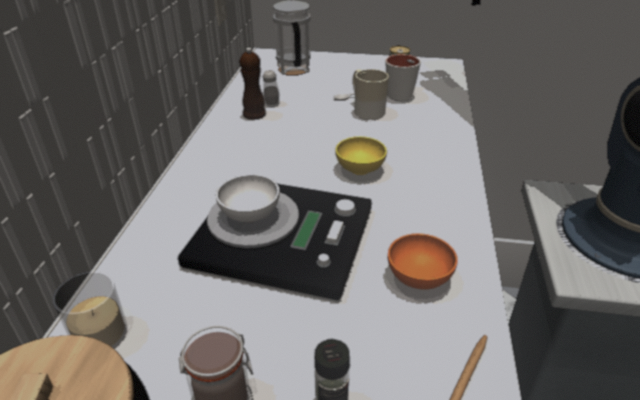

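The top view shows the small key at about (237,196), the bar at (273,201), the large round key at (310,205) and the white bowl at (281,118). The side view shows the same order: round (345,208), bar (335,232), small (323,260).

```bash
cat > h.py <<'E'
from bench import bot, hand, capture, telemetry
import cv2, numpy as np
from scipy.spatial.transform import Rotation as R
def ray(c,uv,z):
    d=R.from_euler("xyz",c["attitude"],degrees=True).apply([(uv[0]-c["cx"])/c["fx"],(uv[1]-c["cy"])/c["fy"],1])
    return c["eye"]+d*(z-c["eye"][2])/d[2]
def blobs(c,seeds,thr):
    g=cv2.cvtColor(c["frame"],cv2.COLOR_BGR2GRAY)
    n,l,s,ce=cv2.connectedComponentsWithStats((g>thr).astype(np.uint8))
    return [(ce[l[v,u]],s[l[v,u]][2:]) for u,v in seeds]
E
python3 - <<'E'
from h import *
P={}
for n,seeds in(("top",[(310,205),(273,201),(237,196)]),("side",[(345,207),(335,231),(323,259)])):
    c=capture(n); g=cv2.cvtColor(c["frame"],cv2.COLOR_BGR2GRAY)
    print([int(g[v,u]) for u,v in seeds])
    for thr in (85,110):
        for uv,s in blobs(c,seeds,thr): print(n,thr,uv.round(1),s,ray(c,uv,42).round(1))
E
```

```text
[115, 116, 115]
top 85 [309.8 205.1] [ 18  17 225] [489.5  37.8  42. ]
top 85 [272.9 200.2] [ 26  12 209] [497.9 106.8  42. ]
top 85 [235.5 195.4] [ 8  8 53] [506.1 177.   42. ]
top 110 [309.7 205.2] [ 16  15 193] [489.3  38.   42. ]
top 110 [272.7 200.2] [ 24  10 164] [497.8 107.2  42. ]
top 110 [235.6 195.2] [ 8  7 42] [506.4 176.6  42. ]
[184, 184, 180]
side 85 [344.9 206. ] [ 19  16 234] [489.1  43.   42. ]
side 85 [334.4 231.1] [ 18  24 252] [498.3 113.2  42. ]
side 85 [322.9 258.7] [ 11  13 102] [507.  181.1  42. ]
side 110 [344.7 204.7] [ 18  12 171] [490.   39.5  42. ]
side 110 [334.6 229.9] [ 16  19 191] [498.3 110.1  42. ]
side 110 [323.2 257.3] [10  8 63] [507.  177.9  42. ]
```

```bash
cat >> h.py <<'E'
O=[180,0,-6.9]
def press(p):
    bot.movel([*p,75],attitude=O)
    print("f0",telemetry.get_contact_force())
    hit=bot.movel([*p,44],speed=20,until_force=9)
    print(hit,telemetry.get_tcp_pos(),telemetry.get_contact_force())
    bot.sleep(.2)
    bot.movel([*p,75],speed=60); bot.sleep(.2)
    print("t",telemetry.get_time())
E
python3 - <<'E'
from h import *
hand.move_gripper(0)
bot.move_ptp([489.5,38,130],O)
print(telemetry.get_tcp_pos(),telemetry.get_time())
press([489.5,38])
c=capture("side"); cv2.imwrite("pics/s1.png",cv2.resize(c["frame"][120:320,160:460],None,fx=2.5,fy=2.5))
E
```

```text
[489.85400784  37.19775417 130.06063437] 4.2167
f0 [ 0.72422631 -0.22363407  0.67267602]
True [489.4073349   37.99056797  47.32765671] [-1.27032692  0.16794994  7.5102576 ]
t 7.0333
```

View pics/s1.png

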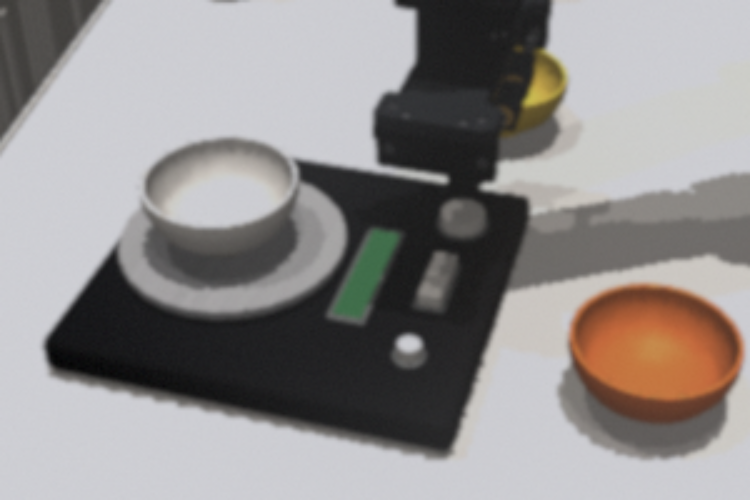

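The crop shows the gripper hovering over the large key at about (462,218), with the key up again. The bar at (437,282), the small key at (409,350) and the bowl are undisturbed. The press bottomed out: tip at 36.3 mm with about 7 N. I'll do the other two slightly firmer.

```bash
sed -i 's/until_force=9/until_force=12/' h.py; python3 - <<'E'
from h import *
press([498.1,107.3])
bot.movel([489.5,38,75]) 
press([489.5,38])
bot.movel([489.5,38,180])
bot.sleep(.5)
print(telemetry.get_contact_force())
c=capture("side"); cv2.imwrite("pics/s2.png",cv2.resize(c["frame"][120:320,160:460],None,fx=2.5,fy=2.5))
E
```

```text
f0 [ 0.39736297 -0.41881292  0.1937925 ]
True [498.02911167 107.329404    47.30749306] [-2.18850712 -1.06302756  7.89213921]
t 10.0167
f0 [ 0.49931624  0.13175152 -0.12954496]
True [489.46174175  38.01893315  47.2919938 ] [ 2.59817930e-03 -4.04992728e-02  7.51843626e+00]
t 13.2
[0.2863553  0.16116237 0.49372092]
```

View pics/s2.png

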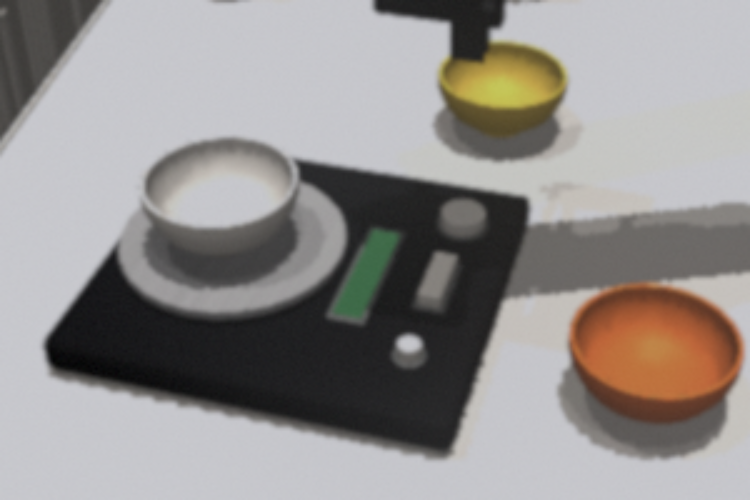

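The crop shows all keys up (round (462,218), bar (437,282), small (409,350)), the bowl unmoved and the gripper clear. All three presses stopped at the same depth under different force limits, so each one reached the hard stop.

```bash
python3 -c "
from bench import bot
print(bot.hand_in())"
```

```text
the job is handed in; nothing more can be done
None
```

I pressed the large round key, the bar key and the large round key again, each to its stop and released before the next, without touching the small key or the bowl, and handed the job in at about 14 s.

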